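# Lock the chisel away in the cutter box

### The arm

A 6-joint arm with a two-finger parallel gripper is mounted at the origin on the work surface. World frame = base frame: x ahead of the robot, y to its left, z up, the work surface at z = 0. Lengths are in mm, angles in rad, forces in N, time in s.
With the tool pointing down it reaches from about 350 to 975 mm from the base axis. Payload 7.1 kg.
Tool frame: the origin (TCP) lies between the finger pads; the fingertips stand 19 mm ahead of it and the grasp point (between the pads) is the TCP; y points along the fingers, z is the direction in which the jaws open and shut, and the axes are right-handed (so a half turn about y gives the same grasp; the last joint's range is limited). The gripper opens to 88 mm and grips with 3 to 60 N. Pads are 20 mm wide; open, the fingers measure 115 mm over their backs; the gripper's body (75 mm by 178 mm) begins 61 mm behind the grasp point.
Start: joints at [1.094, 0.423, 1.63, -0, 1.089, -0.019], TCP at [276.202, 560.64, 241.675] pointing down, gripper open.
Joint ranges: [-3, 3], [-0.9, 2.11], [0.09, 2.58], [-1.31, 4.45], [0.11, 2.69], [-2.54, 2.54]. Speed limits (rad/s): [2.39, 2.39, 3.01, 3.14, 3.14, 3.14].

### API

Orientations are given as a rotation vector (axis times angle).
In Python, from workcell import ctrl gives the robot as it stands.
- The arm moves only by the tool servo_tool, never from a script. Its argument "moves" is text: rows parted by semicolons, each of 6 numbers parted by spaces: the shift along the world's x, y, z in m, then the turn, a rotation vector about the world's x, y, z in degrees. A call has 1 to 8 rows; each row is the pose to reach, as a shift and turn from the pose commanded when the call began; what a row does not reach only later rows make up. A row lasts 1/8 s, in which the tool goes at most 62.5 mm and 10.7 degrees, less where a joint would pass 70% of its speed; a pose out of reach is approached as far as the arm can. A call with a gripper value outside its range is refused whole. "hand" is the closure in counts, from 0 (fully open) to 255 (shut), set as the call begins (left out, the last holds). The fingers move at their own pace and stop on an object; the grip force is fixed at half the most. Time passes only in rows, so rows that repeat a pose let the fingers close. It gives the time, the measured TCP pose, the force and the opening at its end, in the units of the state.
- ctrl.get_obs(): the state, without advancing time (a new reading comes with each control period).
- ctrl.get_image(name): name is "side" or "top"; returns a dict with "pixels" (420x560x3 uint8, red, green, blue), "depth" (420x560 float32, mm along the optical axis (not along the pixel's ray), 0 where there is no reading), "vertical_fov" (degrees; the focal length in pixels is half the picture's height over the tangent of half this angle, whatever the lens; pixels are square), "cx", "cy" (the principal point, pixels), "k1" (the pictures are not rectified: a ray, as slopes to the right and down, at radius r is drawn at 1 + k1 r^2 times it, then the intrinsics apply), "xyz" and "attitude" of the camera in the world. Camera axes: x right, y up, looking along -z (the intrinsics and any distortion apply to the point x, -y, -z); pixel columns grow to the right and rows downward; lengths in mm; the calibration is good to about 2 mm. A picture is of the moment at which its call begins.
- ctrl.close_job(): hands the job in, once; it reports no verdict.
The state is a dict: "t": time; "qpos": joint angles; "qvel": joint speeds; "joint_torque": joint torques, N m; "ee_pos": TCP position; "orientation": TCP orientation; "ft_force": force on the tool from outside, world axes, zero at the start; "moment": the same for the moment, N m; "width": finger opening in mm.
Only numpy, scipy, OpenCV 4.12 (cv2) and the standard library are available. Lean on these libraries where they do the work, as an engineer would, in place of code of your own. Each camera call takes 0.05 s, during which the arm holds its last target.

### The job

Put the chisel away in the wooden cutter box: pull the plunger's T-knob up and twist it into its rest notch so that it stays up by itself with your hand off it, slide the lid fully open, and lay the chisel flat on the floor of the well without dropping it in. Then slide the lid fully shut with the plunger still parked, and lastly turn the knob back so that the plunger goes all the way down through the lid's ear and locks it. Leave the screwdriver, the jar and the hammer where they are.

Things in the scene. Friction and masses are not known exactly. Their poses are not given: they have to be found in the camera images.
- box: Wooden cutter box fixed to the bench, 250 (x) x 230 (y) x 50 mm high, origin at the centre of its underside, z up. The near half (-x) is the open-topped well under the lid, the far half (+x) is a closed deck, top at z = 50 mm, over which the lid slides. On its +y side a dark steel bracket (60 mm wide in x, y = 124 to 212 mm, top at z = 68 mm) carries the spring plunger.
- well (a point): Centre of the well's floor, axes as the box; 10 mm above the bench, at (-60, 0, 10) mm in the box. The well is 110 mm (x) by 210 mm (y) inside and 40 mm deep (rim 50 mm above the bench), walls 10 mm thick. The chisel fits in it lying along y, either way round.
- lid_handle (a point): Centre of the light wooden bar handle that stands on the lid: 70 mm long (box y), 18 mm thick (box x), 46 mm tall, its centre 81 mm above the bench and its top at 104 mm; axes as the box. The lid is a dark wooden board 122 x 228 x 8 mm lying on the rim (58 mm high on top), over the well when shut. A steel ear on its +y end passes under the bracket; the plunger drops through the ear's 15 mm slot. Shut, the handle is straight above the well's centre.
- lid (a joint): Travel of the lid along the box's +x (away from the robot at yaw 0), m: 0 fully shut, 0.115 fully open (rubber-cushioned stops at both ends). It rubs with about 2 N and stays where it is left. With the plunger down it can move only 2 to 3 mm.
- plunger_axis (a point): Fixed point on the plunger's vertical axis, on top of the bracket, 68 mm above the bench; at (-62, 157, 68) mm in the box, axes as the box. Around it stands a steel castellated collar, 52 mm across and 20 mm high, with a deep slot along the box's x and a shallower rest notch turned 70 degrees counter-clockwise (from above) from it.
- knob_grip (a point): Centre of the plunger's black T-knob: a bar 64 mm long, 16 mm thick and 22 mm tall on a 15 mm stem, centre 113 mm above the bench when down (45 mm above plunger_axis). Its x axis runs along the bar, z up; it rises and turns with the knob. The bar's underside is 14 mm above the collar's top when down. A cross pin under it, parallel to the bar, rides in the collar.
- plunger (a joint): Lift of the plunger, m: 0 fully down (tip locks the lid's ear), 0.026 upper stop. A spring pulls it down with about 6 N when down and 11 N at the top, plus 1.2 N of weight. The pin clears the collar above 0.019 lift, so pull to about 0.023 before turning; parked in the rest notch it sits at 0.015 and the tip is clear of the ear. The rest notch is 4 mm deep: lift to 0.019 or more to turn back out of it.
- twist (a joint): Turn of the T-knob, rad, counter-clockwise seen from above: 0 with the bar along the box's x (pin over the deep slot, the plunger can go down), 1.22 (70 degrees) over the rest notch, with a few degrees of play each way; end stops at -0.12 and 1.40. It turns freely only when pulled up over 0.019.
- chisel_mid (a point): Middle of the chisel near its balance point, half-way up. A wood chisel lying flat on the bench, 180 mm long, about 0.2 kg: square light wooden handle 110 mm long and 28 x 28 mm, steel blade 70 mm long, 24 mm wide and 5 mm thick. x runs from handle to blade edge, z up; the handle reaches from -75 to +35 mm along x from here, the blade to +105 mm; 14 mm above what it lies on.
- screwdriver_mid (a point): Middle of the screwdriver, 190 mm long with a black round handle, lying beside the chisel; left alone.
- jar_mid (a point): Middle of a closed glass jar, 76 mm wide and 100 mm tall, standing beyond the plunger's side of the box; left alone.
- hammer_mid (a point): Middle of a hammer, 260 mm long, lying beyond the box on the far right; left alone.

How it is judged:
By the outcome, as a careful person would: the job done as asked, in the order asked, and still so for the second after the job is handed in, with the robot touching nothing.
It also fails if it takes over 72 s, if anything falls off the work surface, if the arm or the gripper's body presses on something with over 40 N, if the wrist force passes 120 N, or if a joint passes its speed limit or range.

## Working session

There is one attempt and no reset: what is moved stays moved. The work goes in short steps, Python scripts to look and compute and a tool call to move; the robot and the scene stay as the last step left them, time stands still between calls to the robot, and variables do not carry over. Pictures are saved under pics/ and viewed, and the job is handed in when it is done.

Besides the shell and the picture viewer there is one more tool, called after "Emit:" by a JSON object that holds its "api" and its "payload", one argument or row to a line. servo_tool: Moves the arm, as the interface text tells. Its arguments: {"type":"object","properties":{"moves":{"type":"string"},"hand":{"type":"number"}},"required":["moves"]}

```bash
ls; mkdir -p pics
cat > h.py <<'E'
import numpy as np, cv2
from scipy.spatial.transform import Rotation as R
from workcell import ctrl
def grab(name,fn=None):
    im=ctrl.get_image(name)
    if fn: cv2.imwrite('pics/'+fn,cv2.cvtColor(im['pixels'],cv2.COLOR_RGB2BGR))
    return im
def K(im):
    f=210/np.tan(np.radians(im['vertical_fov'])/2)
    return np.array([[f,0,im['cx']],[0,f,im['cy']],[0,0,1.]])
def att(im):
    a=np.array(im['attitude'],float)
    return R.from_rotvec(a).as_matrix() if a.shape==(3,) else (a if a.shape==(3,3) else None)
def und(im,uv):
    uv=np.array(uv,float).reshape(-1,1,2)
    return cv2.undistortPoints(uv,K(im),np.array([im['k1'],0,0,0.]))[:,0]
def rays(im,uv):
    s=und(im,uv); d=np.c_[s[:,0],-s[:,1],-np.ones(len(s))]
    return d@att(im).T
def onplane(im,uv,z):
    d=rays(im,uv); c=np.array(im['xyz'],float)
    return c+d*((z-c[2])/d[:,2])[:,None]
def bydepth(im,uv):
    uv=np.array(uv,int).reshape(-1,2); dep=im['depth'][uv[:,1],uv[:,0]]
    return np.array(im['xyz'],float)+rays(im,uv)*dep[:,None]
def cloud(im):
    v,u=np.mgrid[0:420,0:560]; uv=np.c_[u.ravel(),v.ravel()]
    return bydepth(im,uv).reshape(420,560,3)
E
python3 - <<'E'
from h import *
for n in('top','side'):
    im=grab(n,n+'0.png'); print({k:v for k,v in im.items() if k not in('pixels','depth')})
print(ctrl.get_obs())
E
```

```text
pics
{'vertical_fov': 42.95142146822271, 'cx': 278.48354174191877, 'cy': 209.6143047142483, 'k1': -0.14683491720222497, 'xyz': array([ 443.27700983,   53.61076837, 1714.84543784]), 'attitude': array([ 0.07112478, -0.08238395, -1.56749953])}
{'vertical_fov': 43.613330329831626, 'cx': 281.8417088194867, 'cy': 210.236703135934, 'k1': -0.10752312401342776, 'xyz': array([ 190.82625249, -661.38113666, 1050.25764059]), 'attitude': array([ 0.69344769, -0.2005484 , -0.49561213])}
{'t': 0.1, 'qpos': array([ 1.09401977e+00,  4.23758487e-01,  1.63056333e+00,  2.56003940e-05,
        1.08858454e+00, -1.89793820e-02]), 'qvel': array([ 0.00073501, -0.00383771, -0.00174916,  0.00121614,  0.00023413,
        0.00118262]), 'joint_torque': array([-1.77541478e-04, -5.45614564e+01, -2.74324983e+01,  6.45640539e-02,
        1.88196776e-02, -6.89657099e-05]), 'ee_pos': array([275.98806304, 560.26645878, 241.00285352]), 'orientation': array([-1.54209385,  0.35932823, -0.35878343]), 'ft_force': array([0.45233485, 0.33785525, 0.10175006]), 'moment': array([-0.02298819, -0.05426469,  0.01441048]), 'width': 88.24750159905182}
```

View pics/top0.png

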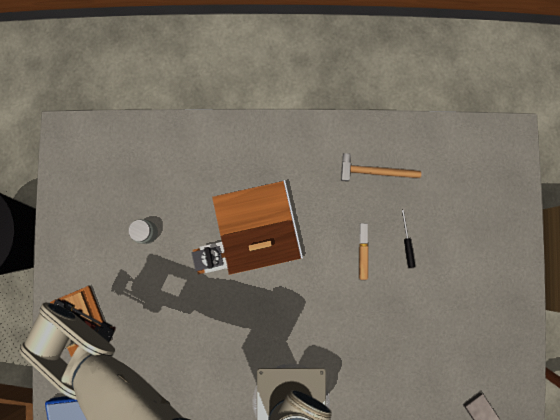

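View pics/side0.png

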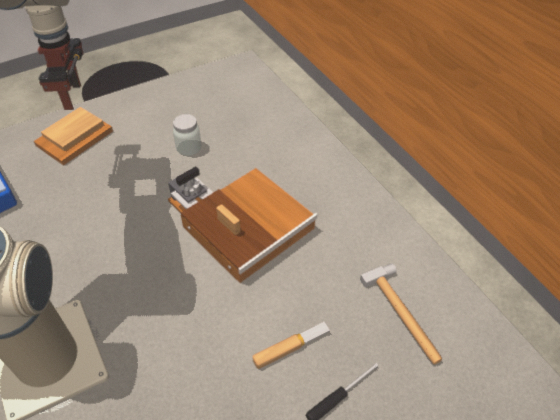

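The top view shows the box at about (255,228), turned about 15°. The handle is at (260,245), the knob at (210,257), the chisel at (363,252), the screwdriver at (408,240), the jar at (142,230) and the hammer at (380,170). I'll measure these with colour masks.

Run:
```python
from h import *
for n,(x0,y0,x1,y1) in (('top',(180,165,320,290)),('side',(150,150,340,290))):
    im=grab(n); c=cv2.cvtColor(im['pixels'],cv2.COLOR_RGB2BGR)[y0:y1,x0:x1]
    s=4
    cv2.imwrite(f'pics/{n}z.png',cv2.resize(c,None,fx=s,fy=s,interpolation=cv2.INTER_CUBIC))
im=grab('top'); p=cloud(im)
print(p[330,150],p[228,142],p[210,250],p[245,260],p[265,363],p[235,363])
# deck: points z 44..56
m=((p[...,2]>44)&(p[...,2]<62)).astype(np.uint8); m[:, :185]=0;m[:165]=0;m[300:]=0;m[:,320:]=0
cs,_=cv2.findContours(m,0,1); c=max(cs,key=cv2.contourArea); 
print('deckbox',cv2.contourArea(c)); q=p[m>0]; r=cv2.minAreaRect(q[:,:2].astype(np.float32)); print(r, np.median(q[:,2]))
for lo,hi,nm in((95,112,'handle'),(113,135,'knob')):
    m=(p[...,2]>lo)&(p[...,2]<hi); m[:, :185]=0;m[:165]=0;m[300:]=0;m[:,320:]=0
    q=p[m]; print(nm,len(q),cv2.minAreaRect(q[:,:2].astype(np.float32)),np.median(q,axis=0))
```

```text
[223.67751808 451.15537131   6.09363791] [544.37491492 459.29999547  98.55206648] [604.59118134 130.79072809  55.72394089] [493.91811909  97.6895119  105.36805043] [ 433.28574013 -225.58020219   30.73328916] [ 528.91835847 -229.07033387   15.66347765]
deckbox 5905.0
((541.762939453125, 157.5327606201172), (250.8780517578125, 332.943359375), 12.800683975219727) 53.75341403017853
handle 140 ((483.74755859375, 174.0788116455078), (60.236427307128906, 215.1077880859375), 20.341773986816406) [492.40833845 100.70737114 103.73973243]
knob 123 ((461.5735778808594, 181.796875), (63.209999084472656, 162.2533416748047), 4.650789260864258) [457.09147581 251.77145302 123.02405193]
```

View pics/topz.png

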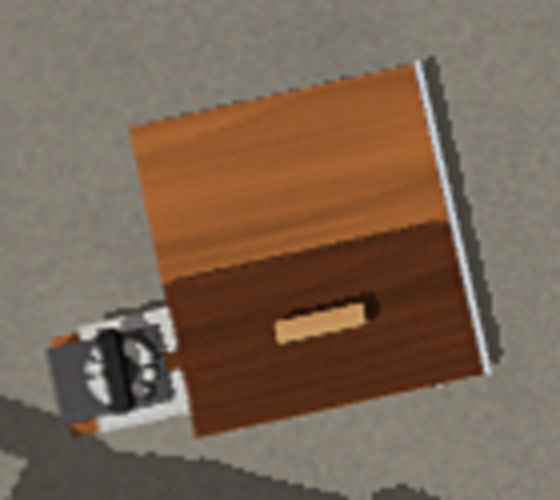

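View pics/sidez.png

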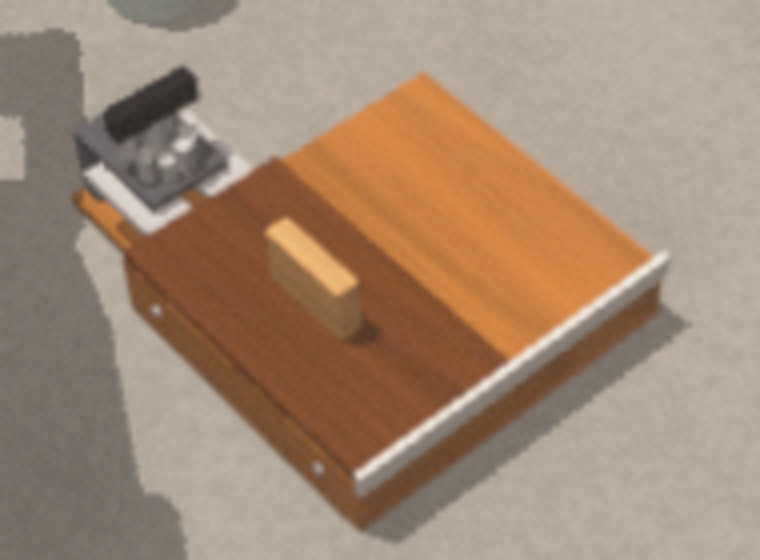

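```bash
cat >> h.py <<'E'
def rectz(im,mask,z):
    cs,_=cv2.findContours(mask.astype(np.uint8),cv2.RETR_EXTERNAL,cv2.CHAIN_APPROX_NONE)
    c=max(cs,key=cv2.contourArea)[:,0]
    q=onplane(im,c,z)[:,:2].astype(np.float32)
    (cx,cy),(w,h),a=cv2.minAreaRect(q)
    b=cv2.boxPoints(((cx,cy),(w,h),a)); 
    e=[b[1]-b[0],b[2]-b[1]]; L=max(e,key=np.linalg.norm)
    return (cx,cy),sorted((w,h)),np.degrees(np.arctan2(L[1],L[0]))%180,cv2.contourArea(c)
def tri(ia,ua,ib,ub):
    da=rays(ia,[ua])[0];db=rays(ib,[ub])[0];ca=np.array(ia['xyz']);cb=np.array(ib['xyz'])
    A=np.c_[da,-db]; t=np.linalg.lstsq(A,cb-ca,rcond=None)[0]
    a=ca+t[0]*da;b=cb+t[1]*db; return (a+b)/2,np.linalg.norm(a-b)
def hsv(im): return cv2.cvtColor(im['pixels'],cv2.COLOR_RGB2HSV).astype(int)
def roi(m,x0,y0,x1,y1):
    o=np.zeros_like(m);o[y0:y1,x0:x1]=m[y0:y1,x0:x1];return o
E
python3 - <<'E'
from h import *
im=grab('top');H=hsv(im);si=grab('side');S=hsv(si)
for uv in((260,245),(255,260),(250,210),(210,257),(363,235),(363,265)): print(uv,H[uv[1],uv[0]])
h,s,v=H[...,0],H[...,1],H[...,2]
lid=roi((h<20)&(s>120)&(v<110),180,165,320,290)
dk=roi((h<20)&(s>120)&(v>=110),212,165,320,290)
box=lid|dk
hd=roi((h>8)&(h<25)&(v>165)&(s>60),235,230,285,260)
kn=roi((v<45),190,235,225,275)
ch=roi((s>90)&(v>120),345,215,380,290)
bl=roi((s<60)&(v>140),345,215,380,290)
print('lid',rectz(im,lid,58)); print('hd',rectz(im,hd,104)); print('kn',rectz(im,kn,124)); print('chh',rectz(im,ch,28)); print('bl',rectz(im,bl,5))
# deck+lid
print('box',rectz(im,dk,50))
out=im['pixels'].copy()
for m,c in((lid,(255,0,0)),(hd,(0,255,0)),(kn,(0,0,255)),(ch,(255,0,255)),(bl,(0,255,255)),(dk,(255,255,0))): out[m]=c
o=cv2.resize(out[160:300,185:385],None,fx=4,fy=4,interpolation=0); cv2.imwrite('pics/masks.png',o[...,::-1])
E
```

```text
(260, 245) [ 15 137 190]
(255, 260) [ 10 178  83]
(250, 210) [ 13 178 158]
(210, 257) [150  12  22]
(363, 235) [ 15  14 182]
(363, 265) [ 15 138 188]
lid ((489.7985534667969, 104.12738037109375), [124.54385375976562, 236.99264526367188], np.float32(102.75311), 2793.0)
hd ((492.6859130859375, 98.93598937988281), [15.040205001831055, 66.99491882324219], np.float32(102.667145), 88.5)
kn ((459.0663757324219, 238.09107971191406), [41.523956298828125, 59.18993377685547], np.float32(13.939419), 100.5)
chh ((444.421630859375, -227.75051879882812), [22.40259552001953, 110.7239990234375], np.float32(179.43904), 240.5)
bl ((537.4859619140625, -232.57933044433594), [22.78157615661621, 61.39857864379883], np.float32(179.30984), 128.0)
box ((611.5240478515625, 126.17372131347656), [126.42068481445312, 228.6862030029297], np.float32(102.7611), 2764.0)
```

View pics/masks.png

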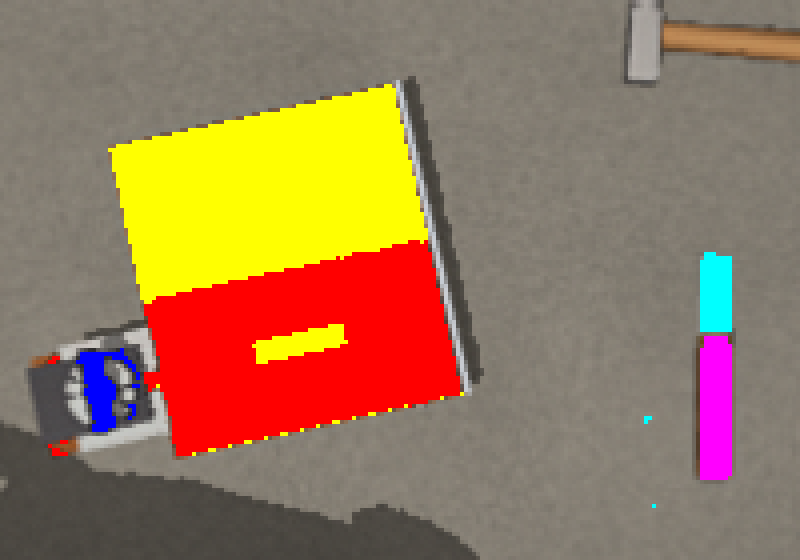

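Run:
```python
from h import *
o=ctrl.get_obs(); M=R.from_rotvec(o['orientation']).as_matrix(); print(M.round(3),o['t'])
im=grab('top');H=hsv(im);si=grab('side');S=hsv(si)
h,s,v=S[...,0],S[...,1],S[...,2]
def cen(m):
    n,l,st,c=cv2.connectedComponentsWithStats(m.astype(np.uint8)); k=1+np.argmax(st[1:,4]); return c[k],st[k]
# side: knob bar (black)
kn=roi(v<60,170,160,205,192); print('side knob',cen(kn))
hd=roi((h>8)&(h<25)&(v>175)&(s>60),212,200,245,230); print('side handletop',cen(hd))
ch=roi((s>90)&(v>120),245,320,310,380); print('side ch',cen(ch))
# project predicted points
def proj(im,P):
    A=att(im);q=(np.array(P)-np.array(im['xyz']))@A; q=np.c_[q[:,0],-q[:,1],-q[:,2]].reshape(-1,1,3)
    return cv2.projectPoints(q,np.zeros(3),np.zeros(3),K(im),np.array([im['k1'],0,0,0.]))[0][:,0]
u=np.array([.9755,.2198,0]);
K0=np.array([456.2,251.6,113]); Ht=np.array([492.7,98.9,104])
for i in(im,si): print(proj(i,[K0,K0-32*u+[0,0,11],K0+32*u+[0,0,11],Ht,[444.4,-227.8,28],[399.4,-227.3,28],[534,-230,15]]).round(1))
cv2.imwrite('pics/sk.png',cv2.resize(cv2.cvtColor(si['pixels'],4)[150:250,150:260],None,fx=7,fy=6,interpolation=0))
```

```text
[[ 0.897 -0.     0.442]
 [-0.442 -0.     0.897]
 [-0.    -1.    -0.   ]] 0.35
side knob (array([187.31147541, 177.00819672]), array([177, 169,  22,  16, 122], dtype=int32))
side handletop (array([227.56213018, 213.75147929]), array([217, 204,  22,  20, 169], dtype=int32))
side ch (array([277.95806029, 350.27129751]), array([253, 334,  52,  34, 763], dtype=int32))
[[208.6 257.3]
 [210.4 267.8]
 [205.9 246.8]
 [259.6 245.4]
 [363.5 261.5]
 [363.5 275.7]
 [363.2 233.4]]
[[186.  175.8]
 [174.9 178.8]
 [195.8 166.7]
 [226.  213.1]
 [276.1 347.3]
 [257.2 356.8]
 [312.2 332.2]]
```

View pics/sk.png

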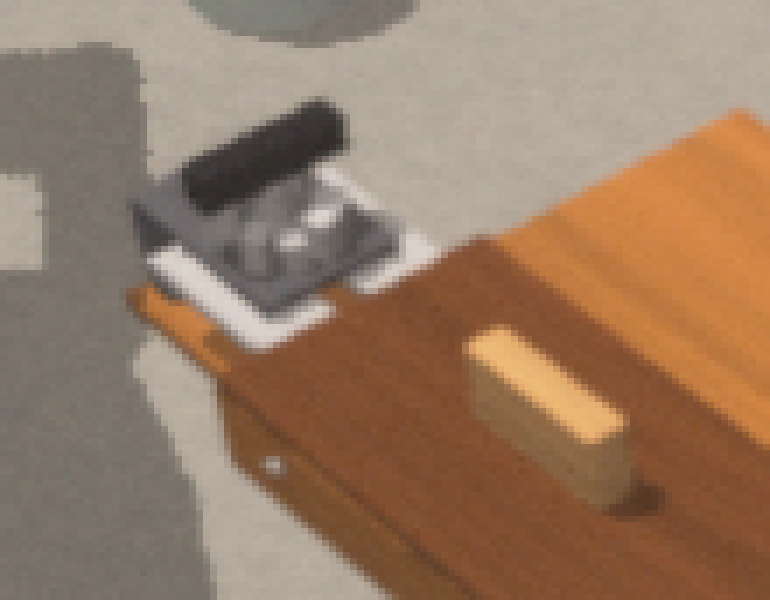

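Run:
```python
from h import *
im=grab('top');si=grab('side')
print(onplane(si,[(227.56,213.75)],104),onplane(si,[(226,213.1)],104)); print(onplane(si,[(187.3,177)],113),onplane(si,[(186,175.8)],113))
H=hsv(im);S=hsv(si);h,s,v=S[...,0],S[...,1],S[...,2]
print(rectz(si,roi((h>8)&(h<25)&(v>175)&(s>60),212,200,245,230),104))
p=cloud(si)
q=p[roi(v<60,170,160,205,192)]; print(np.median(q,axis=0), 'side knob depth')
q=p[roi((h>8)&(h<25)&(v>175)&(s>60),212,200,245,230)]; print(np.median(q,axis=0),'side hd depth')
print(ctrl.get_obs()['t'])
```

```text
[[495.08511321  95.16276141 104.        ]] [[492.74920428  98.79683309 104.        ]]
[[457.47624858 246.01323696 113.        ]] [[456.29128657 251.5154403  113.        ]]
((494.9744873046875, 95.92117309570312), [18.36840057373047, 69.16718292236328], np.float32(103.26615), 145.0)
[453.10713935 241.58687261 117.65974645] side knob depth
[499.86685699 114.96976853 101.52204328] side hd depth
0.55
```

Emit:
{"api": "servo_tool", "payload": {
  "moves": "0.06 -0.12 0 0 0 -20; 0.12 -0.2 0 0 0 -40; 0.181 -0.31 0 0 0 -70; 0.181 -0.31 0 0 0 -80; 0.181 -0.31 0 0 0 -80; 0.181 -0.31 0 0 0 -80; 0.181 -0.31 0 0 0 -80; 0.181 -0.31 0 0 0 -80",
  "hand": 0
}}

```text
t: 1.55
ee_pos: [457.7, 249.8, 241.8]
orientation: [-1.058, 1.419, -1.419]
ft_force: [0.0, 0.7, 0.5]
width: 87.8
```

Emit:
{"api": "servo_tool", "payload": {
  "moves": "0 0 0 0 0 -61; 0 0 -0.03 0 0 -61; 0 0 -0.06 0 0 -61; 0 0 -0.06 0 0 -61; 0 0 -0.06 0 0 -61; 0 0 -0.06 0 0 -61; 0 0 -0.06 0 0 -61; 0 0 -0.06 0 0 -61"
}}

```text
t: 2.55
ee_pos: [457.3, 250.7, 181.8]
orientation: [-0.238, 2.102, -2.102]
ft_force: [0.9, -0.4, -0.2]
width: 87.9
```

```bash
cat > st.py <<'E'
from h import *
def st():
    o=ctrl.get_obs(); M=R.from_rotvec(o['orientation']).as_matrix()
    print('t',o['t'],'pos',o['ee_pos'].round(1),'zang',np.degrees(np.arctan2(M[1,2],M[0,2])).round(1),'down',M[:,1].round(3),'F',o['ft_force'].round(1),'M',o['moment'].round(2),'w',round(o['width'],1),'q',o['qpos'].round(2))
st()
E
python3 st.py
python3 - <<'E'
from h import *
for n in('top','side'):
    im=grab(n); x0,y0=((180,200) if n=='top' else (140,100))
    c=cv2.cvtColor(im['pixels'],4)[y0:y0+100,x0:x0+130]
    cv2.imwrite(f'pics/{n}1.png',cv2.resize(c,None,fx=5,fy=5,interpolation=cv2.INTER_CUBIC))
E
```

```text
t 2.55 pos [457.3 250.7 181.8] zang -77.1 down [ 0.  0. -1.] F [ 0.9 -0.4 -0.2] M [-0.03  0.16 -0.01] w 87.9 q [0.48 0.36 1.9  0.   0.88 1.82]
```

View pics/top1.png

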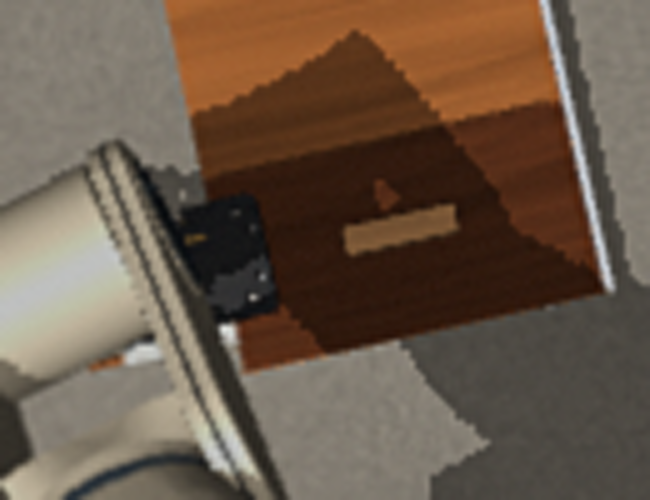

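View pics/side1.png

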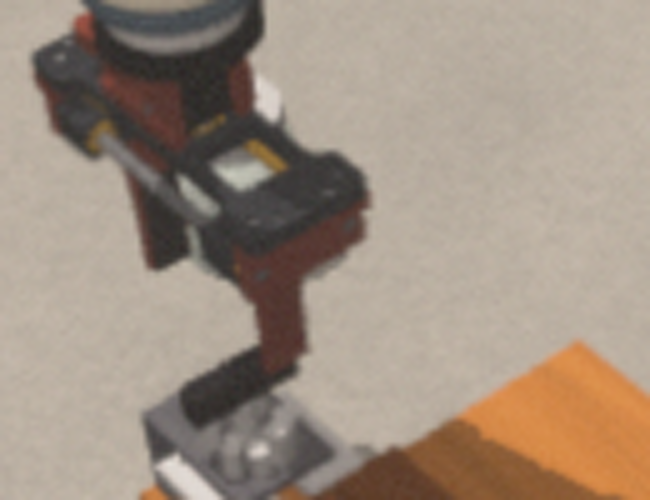

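Emit:
{"api": "servo_tool", "payload": {
  "moves": "0 0 -0.03 0 0 0; 0 0 -0.055 0 0 0; 0 0 -0.067 0 0 0; 0 0 -0.067 0 0 0",
  "hand": 100
}}

```text
t: 3.15
ee_pos: [456.9, 250.5, 114.2]
orientation: [-0.237, 2.103, -2.104]
ft_force: [0.1, 0.2, -0.3]
width: 54.0
```

Emit:
{"api": "servo_tool", "payload": {
  "moves": "0 0 0 0 0 0; 0 0 0 0 0 0; 0 0 0 0 0 0; 0 0 0 0 0 0; 0 0 0 0 0 0; 0 0 0 0 0 0",
  "hand": 255
}}

```text
t: 3.9
ee_pos: [457.4, 250.7, 115.0]
orientation: [-0.235, 2.103, -2.103]
ft_force: [-0.5, -1.2, 3.9]
width: 15.9
```

```bash
python3 st.py
```

```text
t 3.9 pos [457.4 250.7 115. ] zang -77.2 down [ 0.  0. -1.] F [-0.5 -1.2  3.9] M [-0.21  0.19  0.04] w 15.9 q [ 0.48  0.46  1.94 -0.    0.74  1.83]
```

Emit:
{"api": "servo_tool", "payload": {
  "moves": "0 0 0.006 0 0 0; 0 0 0.012 0 0 0; 0 0 0.018 0 0 0; 0 0 0.0235 0 0 0; 0 0 0.0235 0 0 0; 0 0 0.0235 0 0 0"
}}

```text
t: 4.65
ee_pos: [457.2, 250.6, 138.1]
orientation: [-0.235, 2.103, -2.104]
ft_force: [4.6, 1.2, -11.8]
width: 15.8
```

```bash
python3 st.py
```

```text
t 4.65 pos [457.2 250.6 138.1] zang -77.2 down [ 0. -0. -1.] F [  4.6   1.2 -11.8] M [ 0.18 -0.7   0.04] w 15.8 q [ 0.48  0.42  1.93 -0.    0.79  1.83]
```

Emit:
{"api": "servo_tool", "payload": {
  "moves": "0 0 0 0 0 9; 0 0 0 0 0 18; 0 0 0 0 0 28; 0 0 0 0 0 38; 0 0 0 0 0 48; 0 0 0 0 0 58; 0 0 0 0 0 66; 0 0 0 0 0 70"
}}

```text
t: 5.65
ee_pos: [457.5, 250.4, 138.0]
orientation: [-1.148, 1.299, -1.3]
ft_force: [5.6, -1.1, -11.5]
width: 16.0
```

Emit:
{"api": "servo_tool", "payload": {
  "moves": "0 0 0 0 0 70; 0 0 0 0 0 70"
}}

```text
t: 5.9
ee_pos: [457.4, 250.2, 137.9]
orientation: [-1.319, 1.021, -1.021]
ft_force: [6.2, -4.3, -9.7]
width: 18.2
```

```bash
python3 st.py
```

```text
t 5.9 pos [457.4 250.2 137.9] zang 14.5 down [-0. -0. -1.] F [ 6.2 -4.3 -9.7] M [-0.79 -0.96 -1.06] w 18.2 q [ 0.48  0.42  1.93 -0.    0.79  0.23]
```

I repeated a relative turn by mistake, so the tool went about 21° past target and pressed the knob on its end stop with a small moment. I'm turning it back.

Emit:
{"api": "servo_tool", "payload": {
  "moves": "0 0 0 0 0 -8; 0 0 0 0 0 -15; 0 0 0 0 0 -21.4; 0 0 0 0 0 -21.4; 0 0 0 0 0 -21.4"
}}

```text
t: 6.52
ee_pos: [457.4, 250.5, 138.0]
orientation: [-1.148, 1.3, -1.301]
ft_force: [4.8, -0.2, -11.2]
width: 15.8
```

```bash
python3 st.py
```

```text
t 6.525 pos [457.4 250.5 138. ] zang -7.1 down [ 0. -0. -1.] F [  4.8  -0.2 -11.2] M [-0.04 -0.84 -0.03] w 15.8 q [ 0.48  0.42  1.93 -0.    0.79  0.6 ]
```

Emit:
{"api": "servo_tool", "payload": {
  "moves": "0 0 -0.003 0 0 0; 0 0 -0.006 0 0 0; 0 0 -0.0085 0 0 0; 0 0 -0.0085 0 0 0; 0 0 -0.0085 0 0 0"
}}

```text
t: 7.15
ee_pos: [457.5, 250.6, 130.0]
orientation: [-1.147, 1.3, -1.301]
ft_force: [3.7, -2.4, -2.8]
width: 15.9
```

```bash
python3 st.py
```

```text
t 7.15 pos [457.5 250.6 130. ] zang -7.1 down [ 0.001  0.    -1.   ] F [ 3.7 -2.4 -2.8] M [-0.39 -0.63  0.02] w 15.9 q [ 0.48  0.44  1.93 -0.    0.77  0.6 ]
```

Emit:
{"api": "servo_tool", "payload": {
  "moves": "0 0 0 0 0 0; 0 0 0 0 0 0; 0 0 0.02 0 0 0; 0 0 0.06 0 0 0; 0.018 -0.05 0.06 0 0 10; 0.0365 -0.11 0.06 0 0 20; 0.0365 -0.1525 0.06 0 0 20; 0.0365 -0.1525 0.06 0 0 20",
  "hand": 0
}}

```text
t: 8.15
ee_pos: [493.3, 95.8, 189.7]
orientation: [-1.306, 1.046, -1.045]
ft_force: [-0.9, 0.6, 1.1]
width: 87.7
```

```bash
python3 st.py
python3 - <<'E'
from h import *
for n in('top','side'):
    im=grab(n); x0,y0=((180,200) if n=='top' else (140,130))
    c=cv2.cvtColor(im['pixels'],4)[y0:y0+100,x0:x0+130]
    cv2.imwrite(f'pics/{n}2.png',cv2.resize(c,None,fx=5,fy=5,interpolation=cv2.INTER_CUBIC))
E
```

```text
t 8.15 pos [493.3  95.8 189.7] zang 12.6 down [-0.001 -0.    -1.   ] F [-0.9  0.6  1.1] M [-0.1   0.05  0.01] w 87.7 q [ 0.17  0.32  1.94  0.    0.89 -0.05]
```

View pics/top2.png

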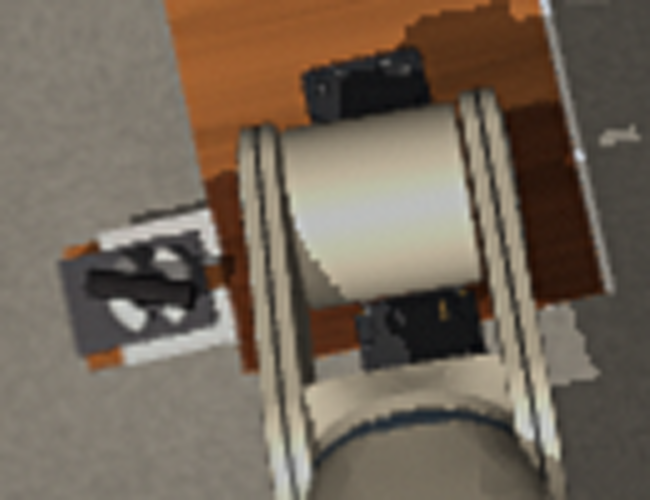

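View pics/side2.png

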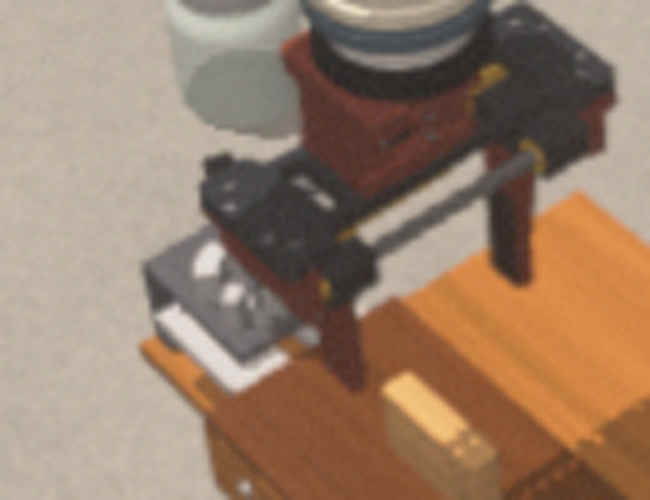

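The top view shows the bar at about (140,287) in the crop, turned across the slot, so the knob is parked. Next is the lid handle.

Emit:
{"api": "servo_tool", "payload": {
  "moves": "0 0 -0.04 0 0 0; 0 0 -0.08 0 0 0; 0 0 -0.099 0 0 0; 0 0 -0.099 0 0 0; 0 0 -0.099 0 0 0",
  "hand": 120
}}

```text
t: 8.88
ee_pos: [494.1, 99.1, 91.3]
orientation: [-1.307, 1.041, -1.042]
ft_force: [0.8, -0.3, -0.6]
width: 46.5
```

Emit:
{"api": "servo_tool", "payload": {
  "moves": "0 0 0 0 0 0; 0 0 0 0 0 0; 0 0 0 0 0 0; 0 0 0 0 0 0; 0 0 0 0 0 0; 0 0 0 0 0 0",
  "hand": 255
}}

```text
t: 9.62
ee_pos: [494.4, 98.2, 91.1]
orientation: [-1.306, 1.042, -1.043]
ft_force: [1.7, 1.2, 4.6]
width: 18.1
```

```bash
python3 st.py
```

```text
t 9.625 pos [494.4  98.2  91.1] zang 12.8 down [ 0.001  0.    -1.   ] F [1.7 1.2 4.6] M [-0.01 -0.1  -0.05] w 18.1 q [ 0.17  0.49  1.99  0.    0.67 -0.05]
```

Emit:
{"api": "servo_tool", "payload": {
  "moves": "0.0098 0.0022 0 0 0 0; 0.0244 0.0055 0 0 0 0; 0.039 0.0089 0 0 0 0; 0.0536 0.0122 0 0 0 0; 0.0683 0.0155 0 0 0 0; 0.0829 0.0188 0 0 0 0; 0.0956 0.0217 0 0 0 0; 0.1053 0.0239 0 0 0 0"
}}

```text
t: 10.62
ee_pos: [599.1, 122.0, 91.1]
orientation: [-1.308, 1.043, -1.042]
ft_force: [-2.4, -1.2, 7.9]
width: 17.4
```

```bash
python3 st.py
```

```text
t 10.625 pos [599.1 122.   91.1] zang 12.9 down [-0.001 -0.    -1.   ] F [-2.4 -1.2  7.9] M [-0.15  0.28 -0.1 ] w 17.4 q [ 0.18  0.6   1.74 -0.    0.8  -0.04]
```

Emit:
{"api": "servo_tool", "payload": {
  "moves": "0.003 0.0007 0 0 0 0; 0.006 0.0014 0 0 0 0; 0.0075 0.0017 0 0 0 0; 0.0075 0.0017 0 0 0 0"
}}

```text
t: 11.12
ee_pos: [606.5, 123.6, 91.1]
orientation: [-1.307, 1.042, -1.042]
ft_force: [0.1, 0.1, 7.0]
width: 17.6
```

```bash
python3 st.py
```

```text
t 11.125 pos [606.5 123.6  91.1] zang 12.8 down [-0. -0. -1.] F [0.1 0.1 7. ] M [-0.06  0.14 -0.04] w 17.6 q [ 0.18  0.61  1.73 -0.    0.81 -0.04]
```

Emit:
{"api": "servo_tool", "payload": {
  "moves": "0.0015 0.0003 0 0 0 0; 0.003 0.0007 0 0 0 0; 0.003 0.0007 0 0 0 0; 0.003 0.0007 0 0 0 0"
}}

```text
t: 11.62
ee_pos: [606.6, 123.7, 91.0]
orientation: [-1.312, 1.046, -1.04]
ft_force: [-10.6, -3.6, 15.4]
width: 17.9
```

```bash
python3 st.py
```

```text
t 11.625 pos [606.6 123.7  91. ] zang 12.9 down [-0.006 -0.001 -1.   ] F [-10.6  -3.6  15.4] M [-0.44  1.26 -0.04] w 17.9 q [ 0.18  0.61  1.72 -0.    0.81 -0.04]
```

Emit:
{"api": "servo_tool", "payload": {
  "moves": "-0.003 -0.0007 0 0 0 0; -0.003 -0.0007 0 0 0 0; -0.003 -0.0007 0 0 0 0; -0.003 -0.0007 0.04 0 0 0; -0.02 -0.04 0.09 0 0 -10; -0.04 -0.09 0.09 0 0 -20; -0.06 -0.14 0.09 0 0 -30; -0.08 -0.19 0.09 0 0 -40",
  "hand": 0
}}

```text
t: 12.62
ee_pos: [529.0, -66.9, 180.9]
orientation: [-0.943, 1.552, -1.553]
ft_force: [0.5, 0.1, -0.3]
width: 87.5
```

Emit:
{"api": "servo_tool", "payload": {
  "moves": "-0.02 -0.05 0 0 0 -10; -0.04 -0.1 0 0 0 -20; -0.064 -0.164 0 0 0 -30; -0.064 -0.164 -0.02 0 0 -40; -0.064 -0.164 -0.04 0 0 -50; -0.064 -0.164 -0.05 0 0 -60; -0.064 -0.164 -0.05 0 0 -63.8; -0.064 -0.164 -0.05 0 0 -63.8"
}}

```text
t: 13.62
ee_pos: [465.5, -229.6, 130.4]
orientation: [-0.017, -2.214, 2.213]
ft_force: [-0.2, 0.4, 0.2]
width: 88.1
```

```bash
python3 st.py
python3 - <<'E'
from h import *
for n in('top','side'):
    im=grab(n,n+'3.png')
im=grab('top');p=cloud(im);H=hsv(im)
kn=roi(H[...,2]<45,190,235,225,275); print(kn.sum(), p[kn].mean(0), np.median(p[kn][:,2]), rectz(im,kn,139))
E
```

```text
t 13.625 pos [ 465.5 -229.6  130.4] zang -90.9 down [-0.  0. -1.] F [-0.2  0.4  0.2] M [0.05 0.11 0.02] w 88.1 q [-0.48  0.43  1.94 -0.    0.77  1.11]
143 [460.67817878 248.07787279 116.71017111] 136.09378304773395 ((465.1153869628906, 247.7003631591797), [34.852108001708984, 68.08309173583984], np.float32(84.61647), 105.0)
```

View pics/top3.png

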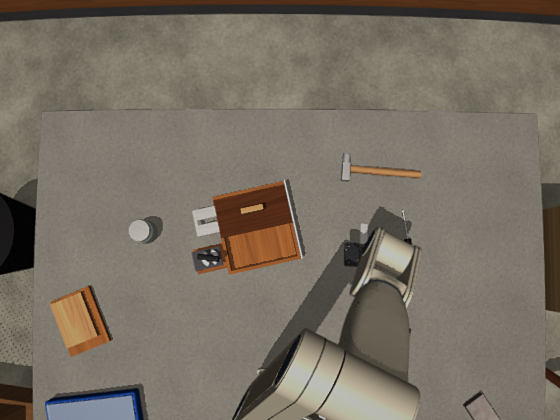

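View pics/side3.png

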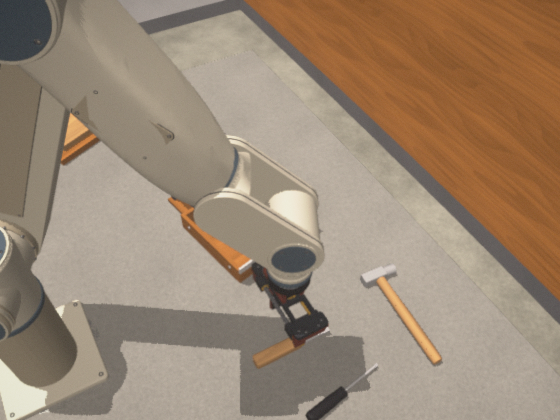

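The lid is open, the well shows at (262,247), and the knob is still parked, with its top at about 136 mm. The gripper straddles the chisel, so I'll go down.

Emit:
{"api": "servo_tool", "payload": {
  "moves": "0 0 -0.04 0 0 0; 0 0 -0.08 0 0 0; 0 0 -0.1 0 0 0; 0 0 -0.107 0 0 0; 0 0 -0.107 0 0 0; 0 0 -0.107 0 0 0",
  "hand": 60
}}

```text
t: 14.52
ee_pos: [466.2, -229.9, 24.6]
orientation: [-0.02, -2.213, 2.215]
ft_force: [-0.4, -0.1, 1.2]
width: 66.9
```

Emit:
{"api": "servo_tool", "payload": {
  "moves": "0 0 0 0 0 0; 0 0 0 0 0 0; 0 0 0 0 0 0; 0 0 0 0 0 0; 0 0 0 0 0 0; 0 0 0 0 0 0",
  "hand": 255
}}

```text
t: 15.28
ee_pos: [465.5, -229.6, 23.7]
orientation: [-0.018, -2.213, 2.213]
ft_force: [-0.1, -0.2, 1.3]
width: 27.8
```

```bash
python3 st.py
```

```text
t 15.275 pos [ 465.5 -229.6   23.7] zang -90.9 down [ 0. -0. -1.] F [-0.1 -0.2  1.3] M [-0.05  0.25 -0.  ] w 27.8 q [-0.48  0.63  1.96 -0.    0.55  1.11]
```

Emit:
{"api": "servo_tool", "payload": {
  "moves": "0 0 0.01 0 0 0; 0 0 0.05 0 0 0; 0 0 0.11 0 0 0; 0 0 0.11 0 0 0; 0 0 0.11 0 0 0"
}}

```text
t: 15.9
ee_pos: [465.0, -229.3, 133.6]
orientation: [-0.018, -2.213, 2.213]
ft_force: [-0.3, 0.2, -1.8]
width: 27.7
```

```bash
python3 st.py;  python3 - <<'E'
from h import *
for n in('top','side'):
    im=grab(n); x0,y0=((320,210) if n=='top' else (220,250))
    c=cv2.cvtColor(im['pixels'],4)[y0:y0+100,x0:x0+130]
    cv2.imwrite(f'pics/{n}4.png',cv2.resize(c,None,fx=5,fy=5,interpolation=cv2.INTER_CUBIC))
E
```

```text
t 15.9 pos [ 465.  -229.3  133.6] zang -90.9 down [-0.  0. -1.] F [-0.3  0.2 -1.8] M [ 0.06  0.16 -0.02] w 27.7 q [-0.48  0.43  1.94  0.    0.78  1.11]
```

View pics/side4.png

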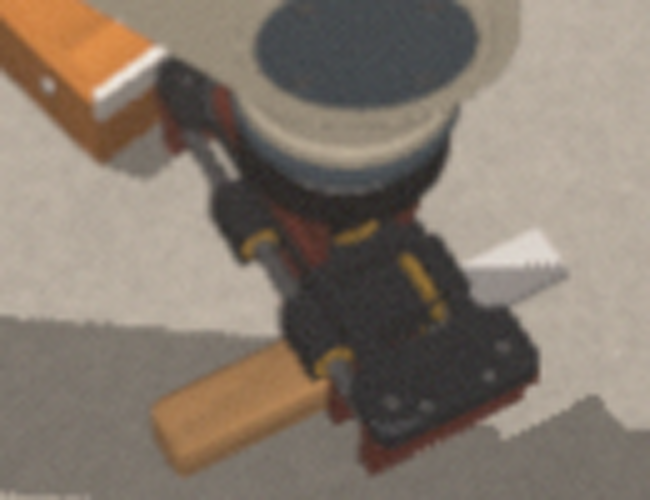

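Emit:
{"api": "servo_tool", "payload": {
  "moves": "0 0.03 0.01 0 0 9; 0 0.08 0.01 0 0 19; 0 0.13 0.01 0 0 29; 0.01 0.18 0.01 0 0 39; 0.02 0.23 0.01 0 0 49; 0.0303 0.27 0.01 0 0 59; 0.0303 0.3 0.01 0 0 69; 0.0303 0.3122 0.01 0 0 79"
}}

```text
t: 17.0
ee_pos: [494.7, 84.2, 141.9]
orientation: [-1.111, 1.358, -1.354]
ft_force: [0.2, -0.1, -3.0]
width: 27.4
```

Emit:
{"api": "servo_tool", "payload": {
  "moves": "0 0 0 0 0 10; 0 0 0 0 0 20; 0 0 0 0 0 24.7; 0 0 0 0 0 24.7; 0 0 0 0 0 24.7"
}}

```text
t: 17.62
ee_pos: [495.3, 82.5, 142.8]
orientation: [-1.307, 1.046, -1.044]
ft_force: [-0.0, 0.8, -0.9]
width: 27.6
```

```bash
python3 st.py;  python3 - <<'E'
from h import *
for n in('top','side'):
    im=grab(n); x0,y0=((180,180) if n=='top' else (150,140))
    c=cv2.cvtColor(im['pixels'],4)[y0:y0+120,x0:x0+160]
    cv2.imwrite(f'pics/{n}5.png',cv2.resize(c,None,fx=5,fy=5,interpolation=cv2.INTER_CUBIC))
E
```

```text
t 17.625 pos [495.3  82.5 142.8] zang 12.7 down [-0.002 -0.    -1.   ] F [-0.   0.8 -0.9] M [-0.04  0.03 -0.01] w 27.6 q [ 0.14  0.39  1.97  0.    0.78 -0.08]
```

View pics/side5.png

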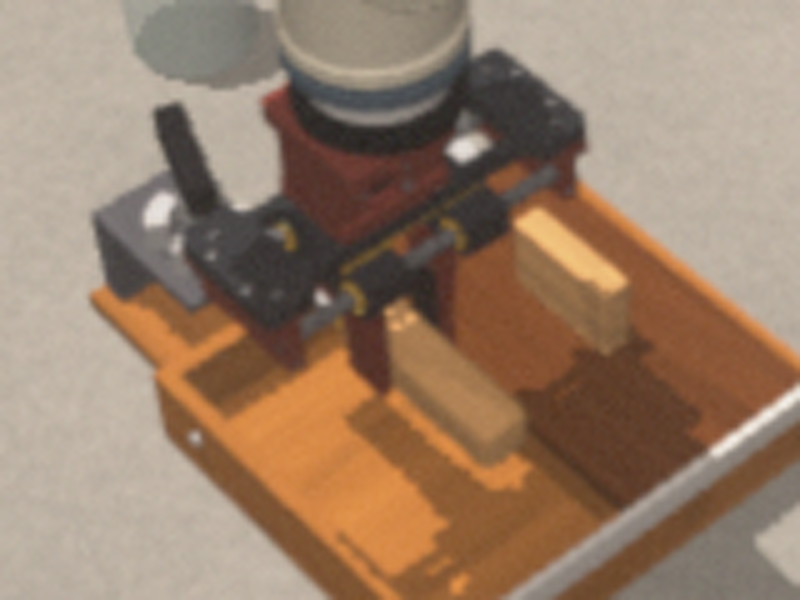

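View pics/top5.png

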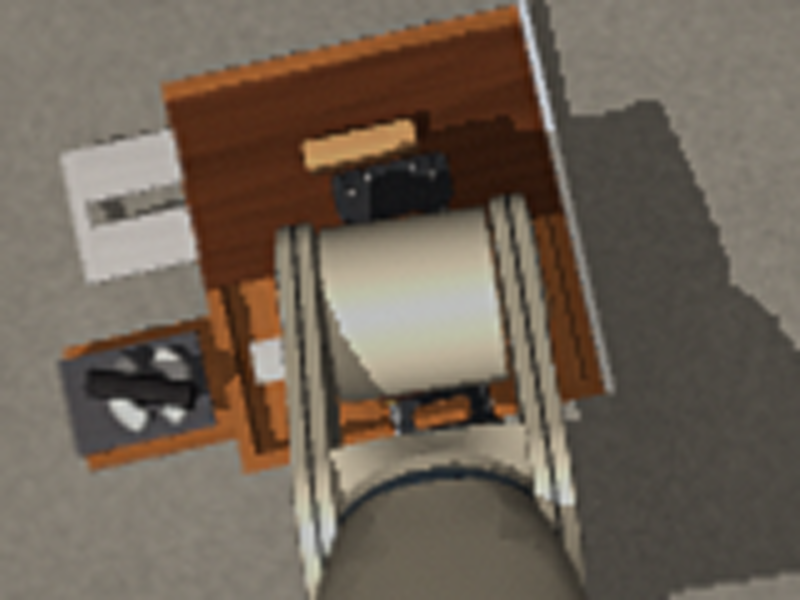

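Run:
```python
from h import *
im=grab('top')
P=onplane(im,[(230,252.6)],133)[0]; y=np.radians(12.8);Rz=np.array([[np.cos(y),np.sin(y)],[-np.sin(y),np.cos(y)]])
print(P, Rz@(P[:2]-[494.1,97.9])+[-60,0])
```

```text
[470.29831717 185.64102454 133.        ] [-63.77130347  90.8338305 ]
```

Emit:
{"api": "servo_tool", "payload": {
  "moves": "0 0 -0.03 0 0 0; 0 0 -0.06 0 0 0; 0 0 -0.085 0 0 0; 0 0 -0.098 0 0 0; 0 0 -0.103 0 0 0; 0 0 -0.105 0 0 0; 0 0 -0.105 0 0 0"
}}

```text
t: 18.65
ee_pos: [496.2, 82.7, 39.2]
orientation: [-1.306, 1.043, -1.044]
ft_force: [0.2, 0.1, -2.2]
width: 28.0
```

```bash
python3 st.py
```

```text
t 18.65 pos [496.2  82.7  39.2] zang 12.8 down [ 0.001  0.    -1.   ] F [ 0.2  0.1 -2.2] M [-0.04  0.03  0.06] w 28.0 q [ 0.14  0.58  2.    0.    0.56 -0.08]
```

Emit:
{"api": "servo_tool", "payload": {
  "moves": "0 0 -0.001 0 0 0; 0 0 -0.002 0 0 0; 0 0 -0.003 0 0 0; 0 0 -0.004 0 0 0; 0 0 -0.004 0 0 0"
}}

```text
t: 19.27
ee_pos: [495.8, 82.6, 34.6]
orientation: [-1.306, 1.044, -1.044]
ft_force: [-0.5, -0.2, -0.8]
width: 27.7
```

```bash
python3 st.py
```

```text
t 19.275 pos [495.8  82.6  34.6] zang 12.8 down [-0. -0. -1.] F [-0.5 -0.2 -0.8] M [-0.    0.05 -0.02] w 27.7 q [ 0.14  0.59  2.   -0.    0.55 -0.08]
```

Emit:
{"api": "servo_tool", "payload": {
  "moves": "0 0 -0.0005 0 0 0; 0 0 -0.001 0 0 0; 0 0 -0.001 0 0 0; 0 0 -0.001 0 0 0"
}}

```text
t: 19.77
ee_pos: [495.8, 82.6, 33.7]
orientation: [-1.306, 1.044, -1.044]
ft_force: [-0.8, -0.2, -0.1]
width: 28.1
```

```bash
python3 st.py
```

```text
t 19.775 pos [495.8  82.6  33.7] zang 12.8 down [ 0. -0. -1.] F [-0.8 -0.2 -0.1] M [ 0.    0.08 -0.01] w 28.1 q [ 0.14  0.6   2.   -0.    0.55 -0.08]
```

Emit:
{"api": "servo_tool", "payload": {
  "moves": "0 0 -0.0005 0 0 0; 0 0 -0.001 0 0 0; 0 0 -0.001 0 0 0; 0 0 -0.001 0 0 0"
}}

```text
t: 20.27
ee_pos: [495.8, 82.6, 33.7]
orientation: [-1.306, 1.044, -1.044]
ft_force: [-4.5, -1.1, 15.6]
width: 27.8
```

```bash
python3 st.py
```

```text
t 20.275 pos [495.8  82.6  33.7] zang 12.8 down [ 0.  0. -1.] F [-4.5 -1.1 15.6] M [-0.17  0.75 -0.02] w 27.8 q [ 0.14  0.6   2.    0.    0.55 -0.08]
```

Emit:
{"api": "servo_tool", "payload": {
  "moves": "0 0 0.0008 0 0 0; 0 0 0.0008 0 0 0; 0 0 0.0008 0 0 0; 0 0 0.0008 0 0 0; 0 0 0.02 0 0 0; 0 0 0.06 0 0 0; 0 0 0.12 0 0 0; 0 0 0.12 0 0 0",
  "hand": 130
}}

```text
t: 21.28
ee_pos: [498.7, 83.1, 156.6]
orientation: [-1.3, 1.038, -1.047]
ft_force: [0.6, -0.7, -0.4]
width: 43.3
```

Emit:
{"api": "servo_tool", "payload": {
  "moves": "0.11 0.042 0 0 0 0; 0.1115 0.041 0 0 0 0; 0.1115 0.041 0 0 0 0; 0.1115 0.041 0 0 0 0"
}}

```text
t: 21.78
ee_pos: [605.6, 123.3, 150.9]
orientation: [-1.309, 1.046, -1.042]
ft_force: [-0.1, -0.1, 0.5]
width: 43.0
```

```bash
python3 st.py;  python3 - <<'E'
from h import *
for n in('top','side'):
    im=grab(n); x0,y0=((180,180) if n=='top' else (150,140))
    c=cv2.cvtColor(im['pixels'],4)[y0:y0+120,x0:x0+160]
    cv2.imwrite(f'pics/{n}6.png',cv2.resize(c,None,fx=5,fy=5,interpolation=cv2.INTER_CUBIC))
E
```

```text
t 21.775 pos [605.6 123.3 150.9] zang 12.8 down [-0.004 -0.001 -1.   ] F [-0.1 -0.1  0.5] M [-0.04  0.05  0.01] w 43.0 q [ 0.18  0.53  1.7  -0.    0.92 -0.04]
```

View pics/side6.png

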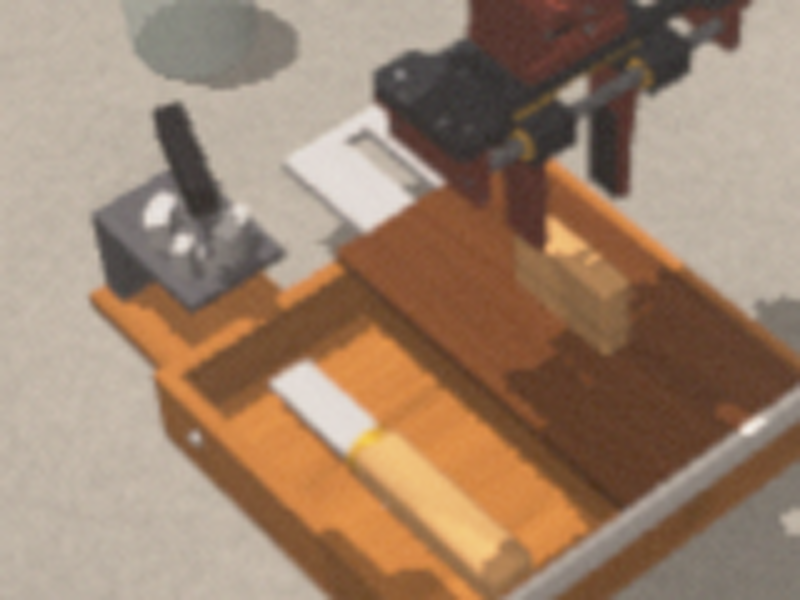

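View pics/top6.png

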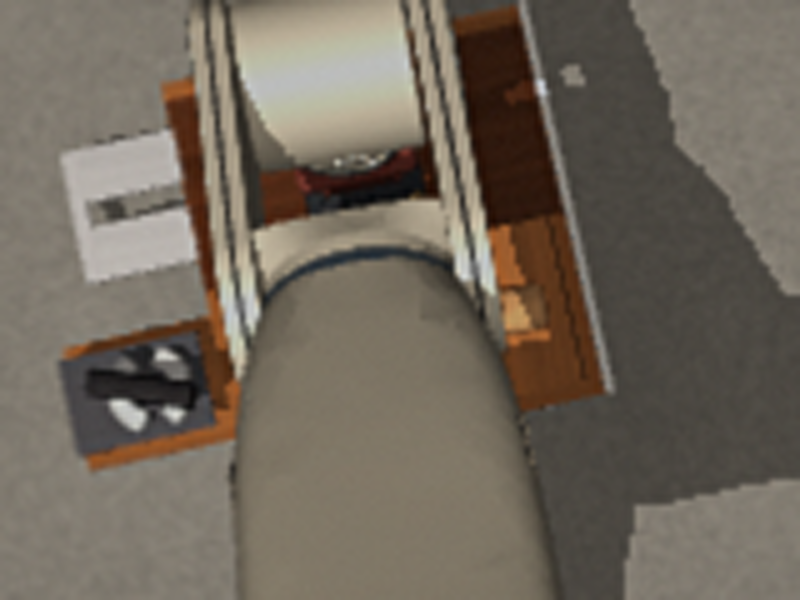

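The chisel lies flat in the well, the knob is parked, and the gripper is over the lid handle.

Emit:
{"api": "servo_tool", "payload": {
  "moves": "0 0 -0.03 0 0 0; 0 0 -0.055 0 0 0; 0 0 -0.061 0 0 0; 0 0 -0.061 0 0 0"
}}

```text
t: 22.38
ee_pos: [606.8, 123.4, 91.8]
orientation: [-1.307, 1.044, -1.043]
ft_force: [-0.3, 0.2, -0.3]
width: 43.0
```

Emit:
{"api": "servo_tool", "payload": {
  "moves": "0 0 0 0 0 0; 0 0 0 0 0 0; 0 0 0 0 0 0; 0 0 0 0 0 0; 0 0 0 0 0 0",
  "hand": 255
}}

```text
t: 23.0
ee_pos: [606.6, 123.5, 92.2]
orientation: [-1.307, 1.044, -1.043]
ft_force: [-4.6, -0.0, 5.0]
width: 18.1
```

```bash
python3 st.py
```

```text
t 23.0 pos [606.6 123.5  92.2] zang 12.8 down [-0.001 -0.    -1.   ] F [-4.6 -0.   5. ] M [-0.28  0.6   0.04] w 18.1 q [ 0.18  0.61  1.72 -0.    0.81 -0.04]
```

Emit:
{"api": "servo_tool", "payload": {
  "moves": "-0.0098 -0.0022 0 0 0 0; -0.0244 -0.0055 0 0 0 0; -0.039 -0.0089 0 0 0 0; -0.0536 -0.0122 0 0 0 0; -0.0683 -0.0155 0 0 0 0; -0.0829 -0.0188 0 0 0 0; -0.0956 -0.0217 0 0 0 0; -0.1053 -0.0239 0 0 0 0"
}}

```text
t: 24.0
ee_pos: [501.2, 99.6, 92.2]
orientation: [-1.305, 1.043, -1.044]
ft_force: [2.0, 0.4, 4.7]
width: 17.6
```

```bash
python3 st.py
```

```text
t 24.0 pos [501.2  99.6  92.2] zang 12.8 down [ 0.001  0.    -1.   ] F [2.  0.4 4.7] M [-0.01 -0.09  0.02] w 17.6 q [ 0.17  0.49  1.97  0.    0.68 -0.05]
```

Now the last 7–10 mm onto the stop.

Emit:
{"api": "servo_tool", "payload": {
  "moves": "-0.003 -0.0007 0 0 0 0; -0.006 -0.0014 0 0 0 0; -0.0085 -0.002 0 0 0 0; -0.0095 -0.0022 0 0 0 0; -0.0095 -0.0022 0 0 0 0; -0.0095 -0.0022 0 0 0 0"
}}

```text
t: 24.75
ee_pos: [494.3, 98.0, 92.2]
orientation: [-1.302, 1.04, -1.046]
ft_force: [9.2, 4.1, -1.5]
width: 18.1
```

```bash
python3 st.py
```

```text
t 24.75 pos [494.3  98.   92.2] zang 12.7 down [ 0.005  0.001 -1.   ] F [ 9.2  4.1 -1.5] M [ 0.38 -0.7   0.03] w 18.1 q [ 0.17  0.48  1.99  0.    0.67 -0.05]
```

Emit:
{"api": "servo_tool", "payload": {
  "moves": "0.002 0.0005 0 0 0 0; 0.002 0.0005 0 0 0 0; 0.002 0.0005 0 0 0 0; 0.002 0.0005 0.04 0 0 0; 0.002 0.0005 0.093 0 0 -5; -0.015 0.05 0.093 0 0 -15; -0.0345 0.1 0.093 0 0 -19.9; -0.0345 0.153 0.093 0 0 -19.9",
  "hand": 60
}}

```text
t: 25.75
ee_pos: [456.2, 251.2, 184.7]
orientation: [-1.148, 1.302, -1.301]
ft_force: [0.8, -0.1, -0.1]
width: 67.5
```

Emit:
{"api": "servo_tool", "payload": {
  "moves": "0 0 0 0 0 0; 0 0 0 0 0 0"
}}

```text
t: 26.0
ee_pos: [457.3, 250.1, 184.3]
orientation: [-1.15, 1.3, -1.3]
ft_force: [-0.7, -0.4, 1.4]
width: 67.2
```

```bash
python3 st.py;  python3 - <<'E'
from h import *
for n in('top','side'):
    im=grab(n); x0,y0=((180,180) if n=='top' else (150,140))
    c=cv2.cvtColor(im['pixels'],4)[y0:y0+120,x0:x0+160]
    cv2.imwrite(f'pics/{n}7.png',cv2.resize(c,None,fx=5,fy=5,interpolation=cv2.INTER_CUBIC))
E
```

```text
t 26.0 pos [457.3 250.1 184.3] zang -7.1 down [-0.001 -0.001 -1.   ] F [-0.7 -0.4  1.4] M [-0.06  0.07  0.01] w 67.2 q [ 0.48  0.35  1.9  -0.    0.89  0.6 ]
```

View pics/side7.png

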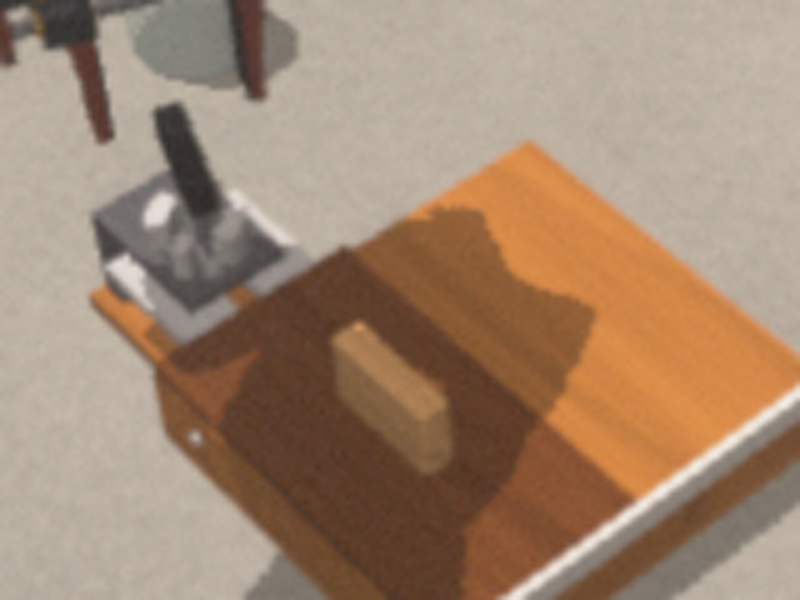

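View pics/top7.png

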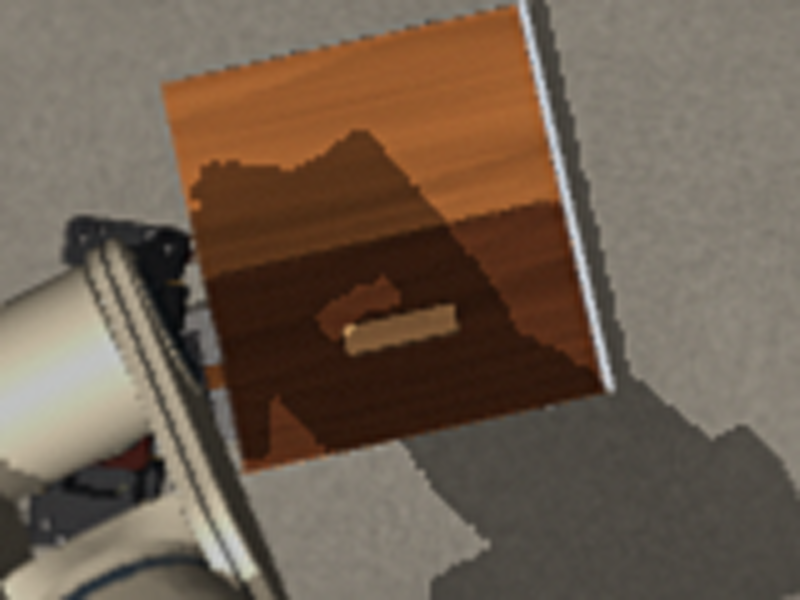

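The lid is shut and the knob is still parked. I'll grip the knob again.

Emit:
{"api": "servo_tool", "payload": {
  "moves": "0 0 -0.03 0 0 0; 0 0 -0.05 0 0 0; 0 0 -0.0545 0 0 0; 0 0 -0.0545 0 0 0"
}}

```text
t: 26.6
ee_pos: [458.2, 249.9, 130.3]
orientation: [-1.147, 1.301, -1.301]
ft_force: [0.5, 0.2, 0.1]
width: 67.1
```

Emit:
{"api": "servo_tool", "payload": {
  "moves": "0 0 0 0 0 0; 0 0 0 0 0 0; 0 0 0 0 0 0; 0 0 0 0 0 0; 0 0 0 0 0 0; 0 0 0 0 0 0",
  "hand": 255
}}

```text
t: 27.35
ee_pos: [457.8, 250.6, 130.2]
orientation: [-1.148, 1.301, -1.3]
ft_force: [-1.0, -0.5, 2.4]
width: 15.4
```

```bash
python3 st.py
```

```text
t 27.35 pos [457.8 250.6 130.2] zang -7.1 down [-0.  0. -1.] F [-1.  -0.5  2.4] M [-0.01  0.22 -0.05] w 15.4 q [0.48 0.44 1.93 0.   0.77 0.6 ]
```

Emit:
{"api": "servo_tool", "payload": {
  "moves": "0 0 0.003 0 0 0; 0 0 0.006 0 0 0; 0 0 0.0083 0 0 0; 0 0 0.0083 0 0 0; 0 0 0.0083 0 0 0"
}}

```text
t: 27.98
ee_pos: [457.8, 250.5, 138.3]
orientation: [-1.148, 1.301, -1.3]
ft_force: [0.3, 2.6, -11.1]
width: 15.9
```

```bash
python3 st.py
```

```text
t 27.975 pos [457.8 250.5 138.3] zang -7.1 down [-0. -0. -1.] F [  0.3   2.6 -11.1] M [ 0.48 -0.18 -0.07] w 15.9 q [0.48 0.42 1.93 0.   0.79 0.6 ]
```

Lift is about 23 mm. I'll turn the knob back 70° in one call, which ends at -77.1.

Emit:
{"api": "servo_tool", "payload": {
  "moves": "0 0 0 0 0 -9; 0 0 0 0 0 -19; 0 0 0 0 0 -29; 0 0 0 0 0 -39; 0 0 0 0 0 -49; 0 0 0 0 0 -59; 0 0 0 0 0 -66; 0 0 0 0 0 -70"
}}

```text
t: 28.98
ee_pos: [457.6, 250.5, 138.3]
orientation: [-0.235, 2.105, -2.105]
ft_force: [0.2, 3.1, -12.3]
width: 16.1
```

Emit:
{"api": "servo_tool", "payload": {
  "moves": "0 0 0 0 0 0; 0 0 0 0 0 0"
}}

```text
t: 29.22
ee_pos: [457.7, 250.6, 138.3]
orientation: [-0.239, 2.102, -2.102]
ft_force: [0.6, 3.7, -12.2]
width: 15.6
```

```bash
python3 st.py
```

```text
t 29.225 pos [457.7 250.6 138.3] zang -77.1 down [-0.001 -0.    -1.   ] F [  0.6   3.7 -12.2] M [ 0.71  0.18 -0.02] w 15.6 q [0.48 0.42 1.93 0.   0.79 1.82]
```

Emit:
{"api": "servo_tool", "payload": {
  "moves": "0 0 -0.004 0 0 0; 0 0 -0.008 0 0 0; 0 0 -0.012 0 0 0; 0 0 -0.016 0 0 0; 0 0 -0.02 0 0 0; 0 0 -0.0225 0 0 0; 0 0 -0.0225 0 0 0; 0 0 -0.0225 0 0 0"
}}

```text
t: 30.22
ee_pos: [457.8, 250.5, 115.9]
orientation: [-0.238, 2.103, -2.103]
ft_force: [-2.7, 4.3, -8.5]
width: 15.8
```

```bash
python3 st.py
```

```text
t 30.225 pos [457.8 250.5 115.9] zang -77.1 down [-0.001 -0.    -1.   ] F [-2.7  4.3 -8.5] M [0.76 0.73 0.03] w 15.8 q [0.48 0.46 1.94 0.   0.74 1.82]
```

Emit:
{"api": "servo_tool", "payload": {
  "moves": "0 0 -0.0005 0 0 0; 0 0 -0.001 0 0 0; 0 0 -0.0015 0 0 0; 0 0 -0.0015 0 0 0"
}}

```text
t: 30.72
ee_pos: [457.8, 250.6, 115.3]
orientation: [-0.237, 2.103, -2.103]
ft_force: [-5.4, 2.7, 4.1]
width: 16.0
```

```bash
python3 st.py
```

```text
t 30.725 pos [457.8 250.6 115.3] zang -77.1 down [-0.  0. -1.] F [-5.4  2.7  4.1] M [0.42 1.37 0.01] w 16.0 q [0.48 0.46 1.94 0.   0.74 1.82]
```

Emit:
{"api": "servo_tool", "payload": {
  "moves": "0 0 0 0 0 0; 0 0 0 0 0 0; 0 0 0 0 0 0; 0 0 0.03 0 0 0; 0 0 0.09 0 0 0; -0.05 0.06 0.13 0 0 0; -0.1 0.12 0.13 0 0 0; -0.15 0.18 0.13 0 0 0",
  "hand": 60
}}

```text
t: 31.72
ee_pos: [342.2, 390.4, 243.7]
orientation: [-0.233, 2.104, -2.101]
ft_force: [0.8, 0.2, -0.4]
width: 67.4
```

Emit:
{"api": "servo_tool", "payload": {
  "moves": "-0.03 0.06 0 0 0 10; -0.03 0.12 0 0 0 20; -0.03 0.12 0 0 0 20; -0.03 0.12 0 0 0 20"
}}

```text
t: 32.22
ee_pos: [312.4, 508.5, 241.9]
orientation: [-0.559, 1.895, -1.897]
ft_force: [-0.2, -0.3, -0.9]
width: 66.9
```

```bash
python3 st.py;  python3 - <<'E'
from h import *
for n in('top','side'):
    im=grab(n,n+'8f.png'); x0,y0=((180,180) if n=='top' else (150,140))
    c=cv2.cvtColor(im['pixels'],4)[y0:y0+120,x0:x0+160]
    cv2.imwrite(f'pics/{n}8.png',cv2.resize(c,None,fx=5,fy=5,interpolation=cv2.INTER_CUBIC))
    if n=='top':
        H=hsv(im);p=cloud(im);h,s,v=H[...,0],H[...,1],H[...,2]
        print(rectz(im,roi((h>8)&(h<25)&(v>165)&(s>60),235,230,285,260),104))
        kn=roi(v<45,190,235,225,275);print(np.median(p[kn],axis=0))
        kn2=roi(v<30,190,235,225,275);print(kn2.sum(),np.median(p[kn2],axis=0),rectz(im,kn2,124))
E
```

```text
t 32.225 pos [312.4 508.5 241.9] zang -57.2 down [-0.    -0.001 -1.   ] F [-0.2 -0.3 -0.9] M [-0.05  0.05 -0.03] w 66.9 q [ 1.    0.38  1.69 -0.    1.07  2.  ]
((492.6859130859375, 98.93598937988281), [15.040205001831055, 66.99491882324219], np.float32(102.667145), 88.5)
[448.20651726 251.50795502 102.25609535]
34 [460.20970857 246.17594205 119.76533305] ((458.2264099121094, 243.7089385986328), [7.835783958435059, 55.63474655151367], np.float32(16.200365), 13.0)
```

View pics/side8.png

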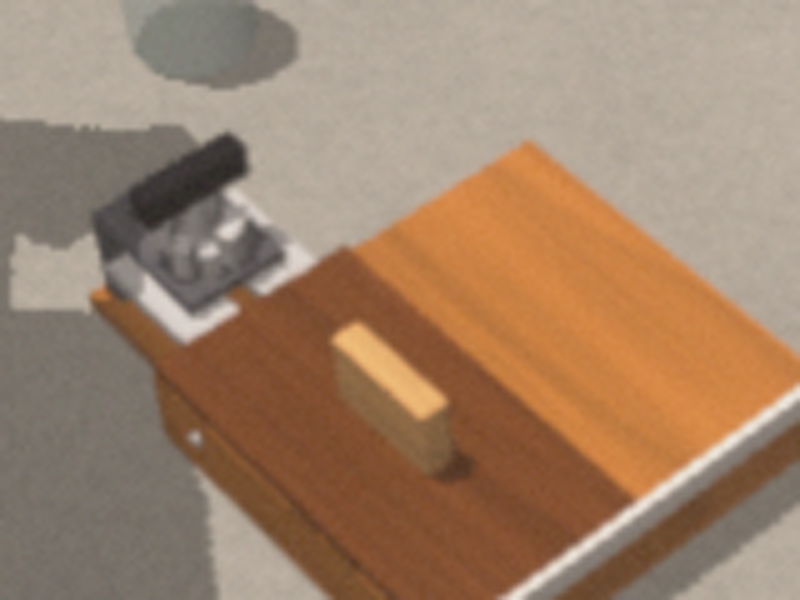

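View pics/top8f.png

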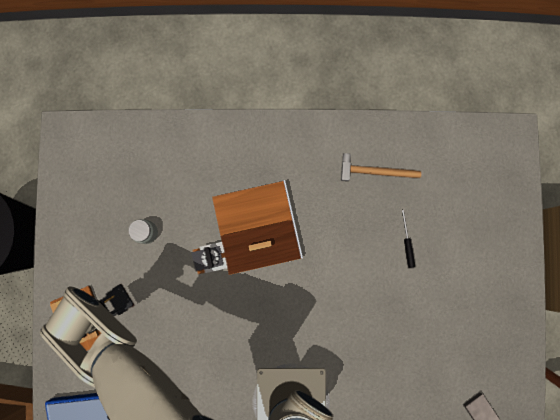

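The lid's handle is back at exactly its first pixel position, and the jar, hammer and screwdriver are unmoved. One last comparison of the knob in the side view, then I'll hand in.

Run:
```python
from h import *
a=cv2.imread('pics/side0.png');b=cv2.imread('pics/side8f.png')
for i in(a,b):
    m=roi(cv2.cvtColor(i,cv2.COLOR_BGR2HSV)[...,2]<60,170,160,205,192).astype(np.uint8)
    n,l,st,c=cv2.connectedComponentsWithStats(m);k=1+np.argmax(st[1:,4]);print(c[k],st[k])
```

```text
[187.19834711 177.10743802] [177 170  21  15 121]
[186.84126984 177.01587302] [176 169  22  16 126]
```

```bash
python3 -c "
from workcell import ctrl
print(ctrl.close_job())"
```

```text
the job is handed in; nothing more can be done
None
```

The chisel is in the well with the lid shut and locked. I handed the job in at about 32 s; no verdict was reported.

**What I did:**
1. Pulled the plunger up about 23 mm, turned the knob 70° and parked it with the hand off.
2. Slid the lid 115 mm open, onto its stop.
3. Lowered the chisel flat onto the well's floor until it touched (about 15 N), then let go.
4. Slid the lid shut onto its stop with the plunger still parked.
5. Lifted the knob, turned it back and lowered it until it bottomed.

**Last checks:**
- **Lid:** the handle is at exactly the same place in the top view as at the start.
- **Knob:** in the side view it is within 0.4 px of its first, fully down position.
- **Other tools:** the screwdriver, jar and hammer look unmoved.
- **Chisel:** I saw it flat in the well before shutting the lid; it can't be seen now.

**What went wrong or disagreed:**
- **Extra turn:** while parking the knob I repeated a relative turn. This pressed it on its end stop with about 1 N m and made the bar slip in the jaws. I turned it back and it then parked normally.
- **Cameras:** the two views disagreed by about 3–5 mm at the lid handle and knob. I used values in between, and the grips confirmed them.
- **Knob depth:** the top camera's depth over the thin knob was too noisy to show its height, so I relied on the side view and the contact force.

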